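# Find the loose clamp bolt on the tube jig and hold its cap open

## Task

One of the three clamp bolts on the tube-welding jig has lost its thread. First swing the keeper latch down over the tube until it rests in its catch, so the tube stays put; then find the loose bolt by tapping down on the bolt heads (the loose one gives and springs back), take hold of that clamp's cap, lift it at least 50 degrees open and finish while still holding it up there, so that the nut beneath can be changed. Leave the tube in its seats, the latch closed and everything else on the bench where it is.

Things in the scene. Friction and masses are not known exactly. Their poses are not given: they have to be found in the camera images.
- jig: Tube-welding jig fixed to the bench: grey plate 140 (x) x 420 (y) x 14 mm with, along y, three identical hinged tube clamps (y -165, -50, +65 mm) and a keeper latch (y +150). Origin: centre of its underside, on the bench; x points to the hinge side (away from the robot), z up. Each clamp: a fixed dark block 26 mm wide, 52 mm high, under a steel cap 34 mm wide arched over the tube (arch top 82 mm high).
- latch (a joint): Angle of the keeper latch (rad): 0 = level across the tube, fully down in its catch; grows as it swings up and back (to jig +x); starts 0.7 to 1.3. Flat steel bar 20 mm wide (along jig y), 8 mm thick, black round grip at its free end; hinge parallel to jig y, behind the tube. The pivot is stiff: it stays where it is left (about 2 N at the grip moves it).
- latch_hinge (a point): Centre of the keeper latch's hinge pin: jig (+47, +150) mm, 80 mm above the bench.
- latch_grip (a point): Middle of the latch's round grip (16 mm diameter, 30 mm long along the bar), on the bar's centre line, 109 mm from the hinge; jig (-62, +150) mm, 80 mm high when down. The catch, a slotted post (jig x -45 to -27 mm, 34 mm wide, cheeks 94 mm high), takes the bar just inside the grip.
- cap_left (a joint): Cap angle (rad) of the clamp nearest the latch (jig y +65 mm): 0 = closed, grows as its bolt side is lifted, stop at 1.2. Hinge parallel to jig y at jig x +38 mm, 58 mm high. Free hinge: the cap (0.3 kg) drops shut when let go. It cannot be lifted while its bolt is tight.
- cap_left_lug (a point): Centre of that cap's flat bolt lug, the place to take it: jig x -46 mm, 60 mm high when closed, 84 mm from the hinge. The lug is 34 mm wide (jig y), 12 mm thick (54 to 66 mm high), x -60 to -19 mm; its two side faces are free and overhang the block below by 4 mm each.
- bolt_left (a joint): How far the bolt of the clamp nearest the latch (jig y +65 mm) is pushed down into its cap (m): 0 at rest, 0.006 at most. A tight bolt does not move. The loose one gives its 6 mm under a push of about 3 N from above and springs back; at rest all three look the same.
- bolt_left_top (a point): Centre of the top of that bolt's hex head (19 mm across flats, 10 mm high, on a small coil spring); jig x -43 mm, 83.5 mm above the bench at rest. The bolt stays in the cap and lifts with it.
- cap_mid (a joint): Cap angle (rad) of the middle clamp (jig y -50 mm): 0 = closed, grows as its bolt side is lifted, stop at 1.2. Hinge parallel to jig y at jig x +38 mm, 58 mm high. Free hinge: the cap (0.3 kg) drops shut when let go. It cannot be lifted while its bolt is tight.
- cap_mid_lug (a point): Centre of that cap's flat bolt lug, the place to take it: jig x -46 mm, 60 mm high when closed, 84 mm from the hinge. The lug is 34 mm wide (jig y), 12 mm thick (54 to 66 mm high), x -60 to -19 mm; its two side faces are free and overhang the block below by 4 mm each.
- bolt_mid (a joint): How far the bolt of the middle clamp (jig y -50 mm) is pushed down into its cap (m): 0 at rest, 0.006 at most. A tight bolt does not move. The loose one gives its 6 mm under a push of about 3 N from above and springs back; at rest all three look the same.
- bolt_mid_top (a point): Centre of the top of that bolt's hex head (19 mm across flats, 10 mm high, on a small coil spring); jig x -43 mm, 83.5 mm above the bench at rest. The bolt stays in the cap and lifts with it.
- cap_right (a joint): Cap angle (rad) of the clamp farthest from the latch (jig y -165 mm): 0 = closed, grows as its bolt side is lifted, stop at 1.2. Hinge parallel to jig y at jig x +38 mm, 58 mm high. Free hinge: the cap (0.3 kg) drops shut when let go. It cannot be lifted while its bolt is tight.
- cap_right_lug (a point): Centre of that cap's flat bolt lug, the place to take it: jig x -46 mm, 60 mm high when closed, 84 mm from the hinge. The lug is 34 mm wide (jig y), 12 mm thick (54 to 66 mm high), x -60 to -19 mm; its two side faces are free and overhang the block below by 4 mm each.
- bolt_right (a joint): How far the bolt of the clamp farthest from the latch (jig y -165 mm) is pushed down into its cap (m): 0 at rest, 0.006 at most. A tight bolt does not move. The loose one gives its 6 mm under a push of about 3 N from above and springs back; at rest all three look the same.
- bolt_right_top (a point): Centre of the top of that bolt's hex head (19 mm across flats, 10 mm high, on a small coil spring); jig x -43 mm, 83.5 mm above the bench at rest. The bolt stays in the cap and lifts with it.
- tube: The steel tube in the jig, 32 mm diameter, 500 mm long along its y axis, about 0.7 kg, axis 56 mm high (top at 72 mm), loose in the vee seats; origin at its centre.
- nut_plate: Bystander: spare nut plate 24 x 30 x 12 mm lying on the jig's base plate between two clamps, on the bolt side; origin at its underside.
- tape_roll: Bystander: clear roll of packing tape lying flat behind the jig, 96 mm across, 48 mm high; origin centre of underside.
- spanner: Bystander: steel spanner 200 mm long lying in front of the jig; origin near its middle, underside.
- magnet_square: Bystander: red welding magnet 95 x 75 x 22 mm, left of the jig; origin centre of underside.
- wire_brush: Bystander: wooden-handled brush lying behind the jig; origin at its underside.
- hammer: Bystander: hammer 260 mm long lying right of the jig; origin at its underside.
- flask: Bystander: green drinking flask standing left of the jig, 72 mm diameter, 210 mm tall; origin centre of underside.

How it is judged:
By the outcome, as a careful person would: the job done as asked, in the order asked, and still so for the second after the job is handed in, while the arm keeps its last pose, push and grip.
It also fails if it takes over 61 s, if anything falls off the work surface, if the arm or the gripper's body presses on something with over 40 N, if the wrist force passes 120 N, or if a joint passes its speed limit or range.

## Robot

A 7-joint arm with a two-finger parallel gripper is mounted at the origin on the work surface. World frame = base frame: x ahead of the robot, y to its left, z up, the work surface at z = 0. Lengths are in m, angles in rad, forces in N, time in s.
With the tool pointing down it reaches from about 0.4 to 0.925 m from the base axis. Payload 5.6 kg.
Tool frame: the origin (TCP) lies midway between the tips of the shut fingers; the grasp point (between the pads) lies r.grip_depth behind it (r.grip_depth is the distance from the TCP to the grasp point, in m); z points along the fingers, y is the line along which they close (so a half turn about z gives the same grasp; the last joint's range is limited). The gripper opens to 85 mm and grips with 20 to 120 N. Pads are 22 mm wide; open, the fingers measure 114 mm over their backs; the gripper's body (76 mm by 85 mm) begins 54 mm behind the grasp point. The pads swing forward as they close: fully open they stand 13 mm farther back than shut.
Start: joints at [-1.221, 0.468, -0.012, 1.603, 0.006, 1.071, -0.056], TCP at [0.249, 0.6, 0.231] pointing down, gripper open.
Joint ranges: [-2.53, 2.53], [-0.31, 2.02], [-1.57, 1.55], [0.28, 2.44], [-1.29, 4.43], [0.15, 1.84], [-2.92, 2.92]. Speed limits (rad/s): [2.57, 2.57, 3.14, 3.14, 3.14, 3.14, 3.14].

## Interface

Orientations are given as a rotation vector (axis times angle).
In Python, from cell import r, vision gives the robot as it stands.
- The arm moves only by the tool drive_tool, never from a script. Its argument "increments" is one flat list of numbers, 7 for each row, row after row: the finger opening in cm, from 0 to 8.54, then the shift along the tool's x, y, z in cm, then the turn, a rotation vector about the tool's x, y, z in rad. In form: [fingers, tx, ty, tz, ax, ay, az, fingers, tx, ty, tz, ax, ay, az, ...]. A call has 1 to 8 rows; each row shifts and turns the commanded pose from where the row before left it, along the tool's axes as they then stand; what a row does not reach is not made up. A row lasts 1/8 s, in which the tool goes at most 62.5 mm and 10.7 degrees, less where a joint would pass 70% of its speed; a pose out of reach is approached as far as the arm can. A call with a gripper value outside its range is refused whole. The fingers move at their own pace and stop on an object; "grip_force" is the grip in N (left out, the last holds). Time passes only in rows, so rows that do not move let the fingers close. It gives the time, the measured TCP pose, the force, the opening and the grip force at its end, in the units of the state.
- r.sense(): the state, without advancing time (a new reading comes with each control period).
- vision.read_camera(name): name is "scene" or "side" or "wrist"; returns the picture (400x640x3 uint8, red, green, blue); there is no depth.
- vision.calibration(name): a dict with "fx", "fy", "cx", "cy" (pixels), "world_to_cam" (4x4, takes a point from world to camera coordinates); the wrist camera has in their place "mount" (4x4, takes a point from camera to tool coordinates, whose origin is the TCP and whose axes are the flange's). Camera axes: x right, y down, z forward; pixel columns grow to the right and rows downward; lengths in m; the calibration is good to about 2 mm. A picture is of the moment at which its call begins: read the wrist's pose just before it. calibration takes no time and is no camera call.
- r.finish_job(): hands the job in; it is judged then, once.
The state is a dict: "t": time; "q": joint angles; "dq": joint speeds; "joint_torque": joint torques, N m; "tool_pos": TCP position; "ee_rot": TCP orientation; "wrist_force": force on the tool from outside, world axes, zero at the start; "wrist_torque": the same for the moment, N m; "gripper_width": opening from 0.0 (shut) to 1.0 (fully open); "grip_force": force on a finger pad.
Only numpy, scipy, OpenCV 4.12 (cv2) and the standard library are available. Lean on these libraries where they do the work, as an engineer would, in place of code of your own. Each camera call takes 0.05 s, during which the arm holds its last target. There are 200 camera calls.

## Working session

There is one attempt and no reset: what is moved stays moved. The work goes in short steps, Python scripts to look and compute and a tool call to move; the robot and the scene stay as the last step left them, time stands still between calls to the robot, and variables do not carry over. Pictures are saved under pics/ and viewed, at most 10 in all, crops included, and the job is handed in when it is done.

Besides the shell and the picture viewer there is one more tool, called as a command line: name --argument value ..., lists and objects as JSON in quotes. drive_tool: Moves the arm, as the interface text tells. Its arguments: {"type":"object","properties":{"increments":{"type":"array"},"grip_force":{"type":"number"}},"required":["increments"]}

```bash
mkdir -p pics
python3 - <<'E'
from cell import r, vision
import cv2
for n in("scene","side"):
    cv2.imwrite(f"pics/{n}0.png",vision.read_camera(n)[:,:,::-1])
    print(n,vision.calibration(n))
print(vision.calibration("wrist"),r.grip_depth)
print(r.sense())
E
```

```text
scene {'fx': 437.60302455949386, 'fy': 437.60302455949386, 'cx': 320.7583082403788, 'cy': 199.16465333602648, 'world_to_cam': array([[-1.52499291e-01,  9.88303548e-01, -2.49957152e-04,
         1.26251427e-01],
       [ 7.63017079e-01,  1.17575913e-01, -6.35594872e-01,
        -3.75257456e-01],
       [-6.28131279e-01, -9.71184887e-02, -7.72022730e-01,
         1.98147318e+00],
       [ 0.00000000e+00,  0.00000000e+00,  0.00000000e+00,
         1.00000000e+00]])}
side {'fx': 438.4424019290502, 'fy': 438.4424019290502, 'cx': 314.89116893565574, 'cy': 200.4974526673685, 'world_to_cam': array([[ 0.89958677, -0.43672749, -0.00356969, -0.53207197],
       [-0.32516436, -0.66428375, -0.67304921,  0.22645489],
       [ 0.29156781,  0.6066269 , -0.73958909,  1.27206107],
       [ 0.        ,  0.        ,  0.        ,  1.        ]])}
{'fx': 332.8225807457915, 'fy': 332.8225807457915, 'cx': 319.84637829588627, 'cy': 200.47660309289384, 'mount': array([[-4.49633249e-04, -9.44777603e-01, -3.27711884e-01,
         8.60270043e-02],
       [ 9.99999853e-01, -5.23886863e-04,  1.38302557e-04,
       
[... 194 characters left out ...]
187
{'t': 0.1, 'q': array([-1.2209965 ,  0.46829509, -0.01158346,  1.60352946,  0.00600091,
        1.07139933, -0.0563147 ]), 'dq': array([-0.00070019, -0.00138329,  0.0004724 , -0.00110877, -0.00012406,
        0.00072048,  0.00061799]), 'joint_torque': array([ 9.27084329e-04, -5.33524883e+01,  2.14845047e-02, -2.51967144e+01,
        1.14535380e-02,  4.25953607e-03, -1.36543184e-05]), 'tool_pos': array([0.2486854 , 0.60000511, 0.23043055]), 'ee_rot': array([-6.13160508e-01, -3.08098195e+00,  2.49110548e-03]), 'wrist_force': array([ 0.21587721,  0.47676119, -0.69572049]), 'wrist_torque': array([-0.01957187,  0.02413302,  0.00197968]), 'grip_force': 0.0, 'gripper_width': 0.9978540290989103}
```

View pics/scene0.png

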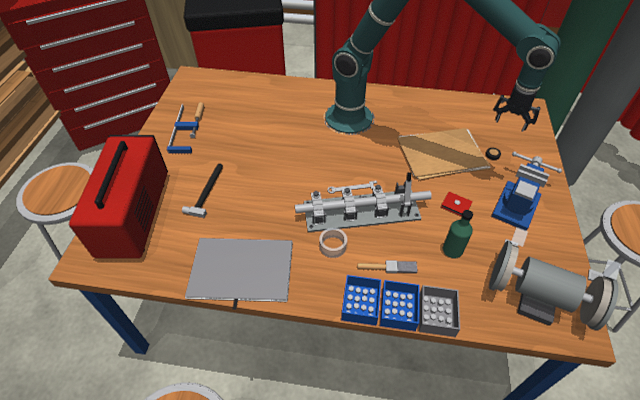

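View pics/side0.png

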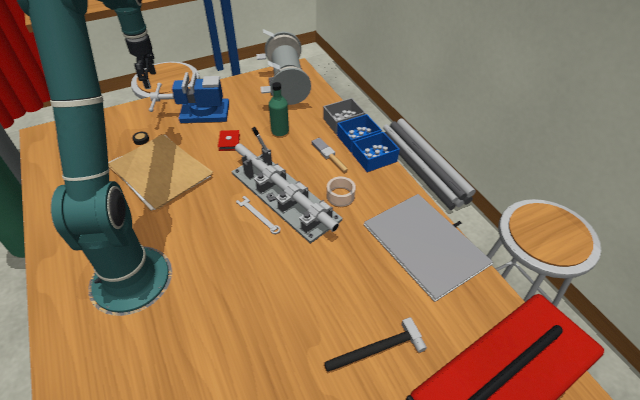

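The scene view shows the jig around px (360,205), with the latch raised at (407,185). The side view shows it at (285,190), latch at (262,140). I'll enlarge both.

Run:
```python
import cv2
a=cv2.imread("pics/scene0.png")[165:240,285:445]
b=cv2.imread("pics/side0.png")[115:250,220:355]
cv2.imwrite("pics/ca.png",cv2.resize(a,None,fx=5,fy=5,interpolation=cv2.INTER_CUBIC))
cv2.imwrite("pics/cb.png",cv2.resize(b,None,fx=4,fy=4,interpolation=cv2.INTER_CUBIC))
```

```text
(no output)
```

View pics/ca.png

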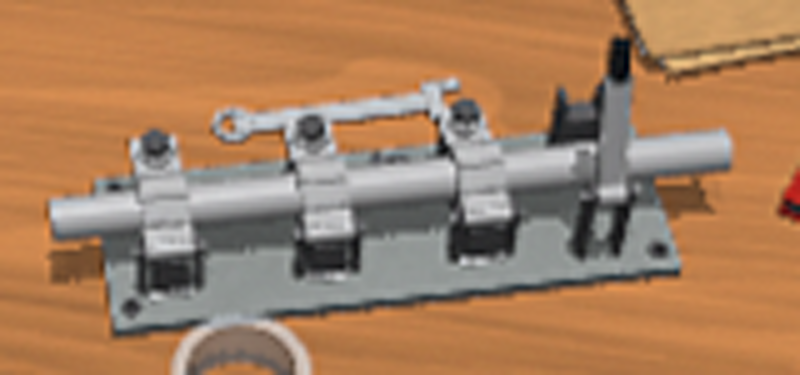

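View pics/cb.png

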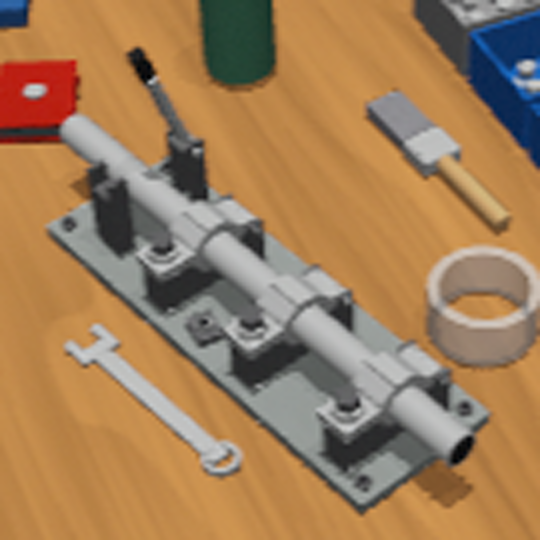

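The jig's bolt heads, plate corners and the latch grip are all readable in both crops. I'll fit the jig pose and latch angle to them.

```bash
cat > h.py <<'E'
import numpy as np
from scipy.spatial.transform import Rotation as R
from cell import r, vision
def proj(c,P,W=None):
    W=c["world_to_cam"] if W is None else W
    p=W[:3,:3]@P+W[:3,3]; return np.array([c["fx"]*p[0]/p[2]+c["cx"],c["fy"]*p[1]/p[2]+c["cy"]])
def jw(j,p):  # jig(mm) -> world
    c,s=np.cos(j[2]),np.sin(j[2]); p=np.array(p)/1000
    return np.array([j[0]+c*p[0]-s*p[1],j[1]+s*p[0]+c*p[1],p[2]])
def grip(j,a): return jw(j,(47-109*np.cos(a),150,80+109*np.sin(a)))
E
python3 - <<'E'
from h import *
from scipy.optimize import least_squares
B={'l':(-43,65,83.5),'m':(-43,-50,83.5),'r':(-43,-165,83.5),'c1':(70,-210,14),'c2':(70,210,14),'c3':(-70,210,14),'c4':(-70,-210,14)}
S={'scene':{'r':(156,142),'m':(312,127),'l':(466,112),'c1':(113,325),'c2':(680,266),'g':(621,58)},
'side':{'l':(163,248),'m':(252,324),'r':(348,402),'c3':(48,230),'c4':(365,505),'c1':(488,415),'g':(141,66)}}
K={'scene':(285,165,5),'side':(220,115,4)}
C={n:vision.calibration(n) for n in S}
def f(x):
    o=[]
    for n in S:
        for k,(u,v) in S[n].items():
            P=grip(x,x[3]) if k=='g' else jw(x,B[k])
            a,b,s=K[n]; o+=list(proj(C[n],P)-np.array([a+(u+.5)/s-.5,b+(v+.5)/s-.5]))
    return np.array(o)
s=least_squares(f,[.6,.1,0,1],loss='soft_l1'); j=s.x
print(j,np.round(f(j),1).reshape(-1,2).tolist())
for k in B: print(k,jw(j,B[k]))
print('grip',grip(j,j[3]),'down',grip(j,0),'hinge',jw(j,(47,150,80)))
E
```

```text
[0.52887354 0.1054029  0.28325044 1.24852287] [[-0.4, -1.8], [-0.3, -1.9], [-0.2, -2.0], [-0.2, -0.7], [0.5, -1.1], [-0.6, -0.7], [0.3, -2.2], [0.3, -2.4], [0.4, -1.4], [-0.0, -1.2], [-0.4, 0.3], [1.4, -0.7], [0.6, -0.0]]
l [0.46942093 0.15579523 0.0835    ]
m [0.5015609  0.04537774 0.0835    ]
r [ 0.53370088 -0.06503975  0.0835    ]
c1 [ 0.65477457 -0.07666558  0.014     ]
c2 [0.5373938 0.3265983 0.014    ]
c3 [0.40297251 0.28747137 0.014     ]
c4 [ 0.52035328 -0.1157925   0.014     ]
grip [0.49893176 0.25291279 0.18338844] down [0.42742241 0.23209807 0.08      ] hinge [0.53207898 0.26256118 0.08      ]
```

drive_tool --increments '[8.5,0,0,-2,0,0,-0.169,8.5,0,0,-2,0,0,-0.169,8.5,0,0,-2,0,0,-0.169,8.5,0,0,-1,0,0,-0.168,8.5,-1.1,-5,0,0,0,0,8.5,-1.1,-5,0,0,0,0,8.5,-1.1,-5,0,0,0,0,8.5,-1.1,-5,0,0,0,0]'

```text
t: 1.1
tool_pos: [0.3474, 0.4189, 0.3009]
ee_rot: [0.442, -3.11, 0.001]
wrist_force: [1.1, 0.3, 0.1]
gripper_width: 0.993
grip_force: 0.0
```

drive_tool --increments '[8.5,-1.1,-5,0,0,0,0,8.5,-1.1,-5,0,0,0,0,8.5,-1.1,-5,0,0,0,0,8.5,-1.1,-5,0,0,0,0,8.5,-1.1,-5,0,0,0,0,8.5,0,0,0,0,0,0,8.5,0,0,0,0,0,0]'

```text
t: 1.98
tool_pos: [0.4687, 0.1963, 0.301]
ee_rot: [0.442, -3.11, -0.0]
wrist_force: [-0.4, -0.0, -0.2]
gripper_width: 0.995
grip_force: 0.0
```

```bash
cat >> h.py <<'E'
import cv2
def wc(s=None):
    s=s or r.sense(); c=vision.calibration("wrist")
    T=np.eye(4);T[:3,:3]=R.from_rotvec(s["ee_rot"]).as_matrix();T[:3,3]=s["tool_pos"]
    return c,np.linalg.inv(T@c["mount"])
E
python3 - <<'E'
from h import *
s=r.sense();print(s["tool_pos"],s["ee_rot"],s["q"].round(2))
c,W=wc(s);np.save("W1.npy",W)
im=vision.read_camera("wrist")[:,:,::-1]
cv2.imwrite("pics/w1.png",cv2.resize(im,(800,500),interpolation=cv2.INTER_CUBIC))
j=[.52887354,.1054029,.28325]
for p in[(-43,65,83.5),(-43,-50,83.5),(-43,-165,83.5)]:print(1.25*proj(c,jw(j,p),W))
print(1.25*proj(c,grip(j,1.248),W))
E
```

```text
[0.46874435 0.19632669 0.30102259] [ 4.42063876e-01 -3.10963506e+00 -4.96266249e-04] [-0.54  0.15  0.08  1.87 -0.01  1.12  1.41]
[354.76151645 197.22663129]
[224.01844914 197.39977852]
[ 93.28372422 197.5729147 ]
[465.13186698 305.1665525 ]
```

View pics/w1.png

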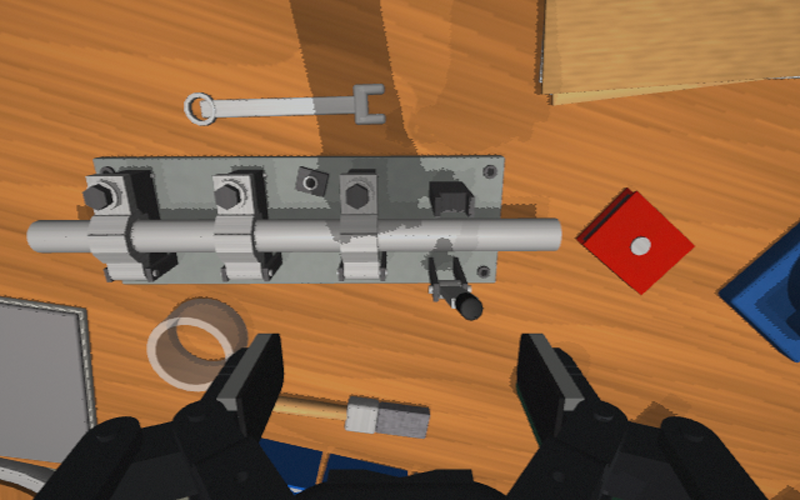

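Run:
```python
from h import *
from scipy.optimize import least_squares
c=vision.calibration("wrist");W=np.load("W1.npy")
O=[((-43,65,83.5),(357,196)),((-43,-50,83.5),(231,196)),((-43,-165,83.5),(101,196)),
((-70,-210,14),(95,157)),((-70,210,14),(504,156)),((70,210,14),(495,281)),((70,-210,14),(107,283)),('g',(469,306))]
def f(x):
    o=[]
    for p,uv in O:
        P=grip(x,x[3]) if p=='g' else jw(x,p)
        P=P+[0,0,x[4]]
        o+=list(proj(c,P,W)-(np.array(uv)+.5)/1.25+.5)
    return np.array(o)
for fz in(0,1):
    s=least_squares(lambda x:f(np.r_[x[:4],x[4]*fz]),[.53,.105,.283,1.2,0],loss='soft_l1');j=s.x
    print(j,f(j*[1,1,1,1,fz]).round(1).reshape(-1,2).tolist())
    print(grip(j,j[3]),grip(j,0),[jw(j,(-43,y,83.5)).round(4) for y in(65,-50,-165)])
```

```text
[0.52704515 0.10760755 0.28310338 1.2618332  0.        ] [[0.7, 0.1], [-3.2, 0.2], [-3.9, 0.3], [-1.9, -0.6], [1.8, -0.2], [0.8, 1.3], [12.6, 0.0], [0.1, 0.0]]
[0.49844931 0.25550709 0.18383878] [0.42561265 0.23431764 0.08      ] [array([0.4676, 0.158 , 0.0835]), array([0.4997, 0.0476, 0.0835]), array([ 0.5318, -0.0628,  0.0835])]
[ 0.52786296  0.10770432  0.28442109  1.27549509 -0.00450314] [[0.9, -0.1], [-1.7, 0.1], [-1.1, 0.4], [0.6, -0.1], [0.8, -0.2], [0.1, 0.3], [14.8, -0.5], [-0.9, -0.0]]
[0.50043682 0.25596498 0.18428188] [0.42626358 0.23428064 0.08      ] [array([0.4684, 0.158 , 0.0835]), array([0.5006, 0.0476, 0.0835]), array([ 0.5329, -0.0627,  0.0835])]
```

drive_tool --increments '[8.5,-2.3,2.4,0,0,0,0,8.5,-2.3,2.4,0,0,0,0,6,0,0,4,0,0,0,6,0,0,4,0,0,0,6,0,0,2.5,0,0,0,6,0,0,1.5,0,0,0,6,0,0,0,0,0,0]'

```text
t: 2.9
tool_pos: [0.4992, 0.2554, 0.1805]
ee_rot: [0.444, -3.108, 0.001]
wrist_force: [-0.3, 0.6, 0.8]
gripper_width: 0.704
grip_force: 0.0
```

Run:
```python
from h import *
s=r.sense();print(s["tool_pos"],s["wrist_force"])
im=vision.read_camera("wrist")[:,:,::-1]
cv2.imwrite("pics/w2.png",im)
```

```text
[0.49915782 0.25542013 0.18054064] [-0.34944332  0.57373333  0.75098529]
```

View pics/w2.png

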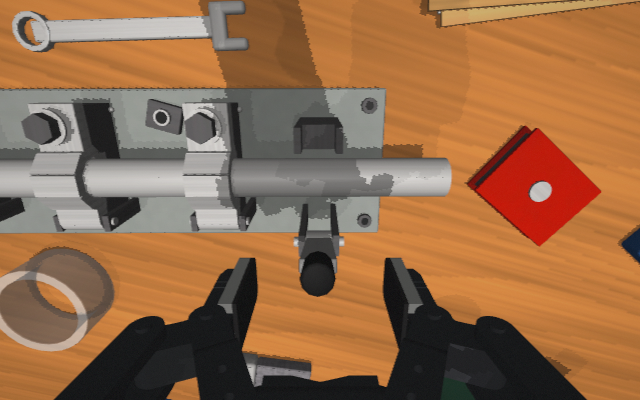

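The grip (318,277) is centred between the pads. I'll descend, then close.

drive_tool --increments '[6,0.2,0,1.6,0,0,0,3,0,0,0,0,0,0,0.5,0,0,0,0,0,0,0.5,0,0,0,0,0,0,0.5,0,0,0,0,0,0,0.5,0,0,0,0,0,0]' --grip_force 20

```text
t: 3.7
tool_pos: [0.4984, 0.254, 0.1657]
ee_rot: [-0.441, 3.11, -0.0]
wrist_force: [-0.3, -1.9, 2.4]
gripper_width: 0.217
grip_force: 19.8
```

drive_tool --increments '[0.5,0.8,0,0.3,0,0,0,0.5,0.8,0,0.36,0,0,0,0.5,0.75,0,0.43,0,0,0,0.5,0.73,0,0.48,0,0,0,0.5,0.68,0,0.55,0,0,0,0.5,0.64,0,0.59,0,0,0,0.5,0.58,0,0.65,0,0,0,0.5,0.54,0,0.68,0,0,0]'

```text
t: 4.7
tool_pos: [0.4465, 0.2388, 0.1247]
ee_rot: [-0.44, 3.107, 0.001]
wrist_force: [6.5, -1.8, -2.6]
gripper_width: 0.216
grip_force: 19.6
```

drive_tool --increments '[0.5,0.48,0,0.73,0,0,0,0.5,0.42,0,0.76,0,0,0,0.5,0.36,0,0.8,0,0,0,0.5,0.29,0,0.82,0,0,0,0.5,0.22,0,0.8,0,0,0,0.5,0.15,0,0.8,0,0,0,0.5,0,0,0,0,0,0]'

```text
t: 5.58
tool_pos: [0.4306, 0.2344, 0.0783]
ee_rot: [-0.439, 3.102, 0.003]
wrist_force: [11.4, -0.9, -3.2]
gripper_width: 0.187
grip_force: 19.5
```

```bash
cat >> h.py <<'E'
J=[.5275,.1077,.2838]
def tojig(P):
    c,s=np.cos(J[2]),np.sin(J[2]);d=np.array(P)[:2]-J[:2]
    return (1000*np.array([c*d[0]+s*d[1],-s*d[0]+c*d[1],P[2]])).round(1)
E
python3 -c "
from h import *
s=r.sense();print(tojig(s['tool_pos']),s['wrist_force'])"
```

```text
[-57.6 148.7  78.3] [11.39236875 -0.90042255 -3.2064519 ]
```

drive_tool --increments '[0.5,-0.1,0,0.6,0,0,0,0.5,-0.1,0,0.6,0,0,0,0.5,0,0,0.4,0,0,0,0.5,0,0,0.2,0,0,0,0.5,0,0,0,0,0,0]'

```text
t: 6.2
tool_pos: [0.43, 0.234, 0.064]
ee_rot: [-0.44, 3.108, 0.001]
wrist_force: [-6.2, -10.0, 45.1]
gripper_width: 0.18
grip_force: 33.6
```

```bash
python3 -c "
from h import *
s=r.sense();print(tojig(s['tool_pos']),s['wrist_force'])"
```

```text
[-58.3 148.6  64. ] [-6.20316542 -9.98893508 45.06883518]
```

drive_tool --increments '[0.5,0,0,-0.2,0,0,0,2.5,0,0,0,0,0,0,4.5,0,0,0,0,0,0,4.5,0,0,0,0,0,0,4.5,0,0,-3,0,0,0,4.5,0,0,-3,0,0,0,4.5,0,0,-3,0,0,0,4.5,0,0,0,0,0,0]'

```text
t: 7.2
tool_pos: [0.4294, 0.235, 0.1533]
ee_rot: [-0.442, 3.107, 0.003]
wrist_force: [-0.5, -0.1, -0.1]
gripper_width: 0.524
grip_force: 0.0
```

Run:
```python
from h import *
s=r.sense();print(s["tool_pos"],s["ee_rot"],s["wrist_force"])
c,W=wc(s);np.save("W3.npy",W)
im=vision.read_camera("wrist")[:,:,::-1]
cv2.imwrite("pics/w3.png",im)
print([proj(c,jw(J,p),W).round() for p in[(-43,65,83.5),(-43,-50,83.5)]], proj(c,grip(J,0),W),proj(c,grip(J,.1),W))
```

```text
[0.42944673 0.23495605 0.15334599] [-4.41700755e-01  3.10714420e+00  2.83385807e-03] [-0.54031694 -0.09194302 -0.1165768 ]
[array([199., 237.]), array([ 36., 238.])] [319.63167195 210.05927139] [319.64395498 216.67068377]
```

View pics/w3.png

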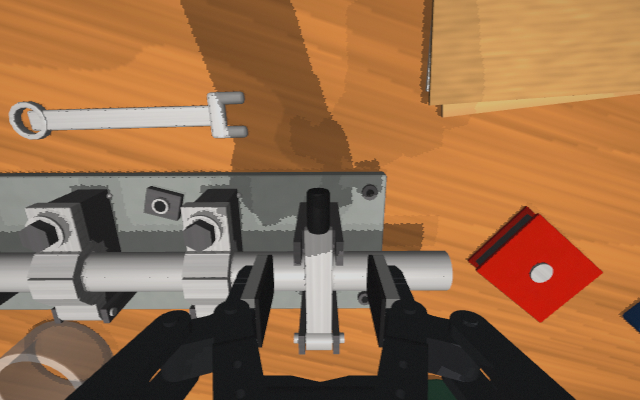

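The bar lies between the catch cheeks, and the grip at (318,211) matches the fully-down prediction. Now tapping the left bolt.

drive_tool --increments '[0,-0.7,-4.2,0,0,0,0,0,-0.7,-4.1,0,0,0,0,0,0,0,0,0,0,0,0,0,0,0,0,0,0,0,0,0,3,0,0,0,0,0,0,2.5,0,0,0,0,0,0,0.9,0,0,0,0,0,0,0,0,0,0]'

```text
t: 8.25
tool_pos: [0.4645, 0.1589, 0.0873]
ee_rot: [0.444, -3.109, 0.0]
wrist_force: [0.5, -0.8, -0.5]
gripper_width: 0.001
grip_force: 0.0
```

drive_tool --increments '[0,0,0,0.2,0,0,0,0,0,0,0,0,0,0]'

```text
t: 8.5
tool_pos: [0.4655, 0.1585, 0.0864]
ee_rot: [-0.442, 3.109, 0.001]
wrist_force: [0.0, 0.3, -0.0]
gripper_width: 0.0
grip_force: 0.0
```

drive_tool --increments '[0,0,0,0.2,0,0,0,0,0,0,0,0,0,0]'

```text
t: 8.75
tool_pos: [0.4652, 0.1582, 0.0839]
ee_rot: [-0.441, 3.11, 0.0]
wrist_force: [-0.2, 0.3, -0.0]
gripper_width: -0.0
grip_force: 0.0
```

drive_tool --increments '[0,0,0,0.1,0,0,0,0,0,0,0,0,0,0]'

```text
t: 9.0
tool_pos: [0.4652, 0.1582, 0.0828]
ee_rot: [-0.442, 3.11, 0.0]
wrist_force: [0.6, 0.4, 0.2]
gripper_width: -0.001
grip_force: 0.4
```

drive_tool --increments '[0,0,0,0.15,0,0,0,0,0,0,0,0,0,0]'

```text
t: 9.25
tool_pos: [0.4652, 0.1582, 0.0813]
ee_rot: [-0.442, 3.11, 0.0]
wrist_force: [0.8, -0.2, 0.6]
gripper_width: -0.001
grip_force: 0.6
```

drive_tool --increments '[0,0,0,0.15,0,0,0,0,0,0,0,0,0,0]'

```text
t: 9.5
tool_pos: [0.4653, 0.1582, 0.0798]
ee_rot: [-0.442, 3.11, 0.0]
wrist_force: [-0.3, 0.2, 2.7]
gripper_width: 0.001
grip_force: 0.9
```

drive_tool --increments '[0,0,0,0.15,0,0,0,0,0,0,0,0,0,0]'

```text
t: 9.75
tool_pos: [0.4652, 0.1582, 0.0783]
ee_rot: [-0.442, 3.11, 0.0]
wrist_force: [0.6, -0.2, 3.3]
gripper_width: 0.003
grip_force: 1.1
```

drive_tool --increments '[0,0,0,0.15,0,0,0,0,0,0,0,0,0,0]'

```text
t: 10.0
tool_pos: [0.4653, 0.1583, 0.0773]
ee_rot: [-0.442, 3.11, 0.0]
wrist_force: [-0.8, -0.6, 7.9]
gripper_width: 0.004
grip_force: 4.0
```

Left gave about 6 mm at roughly 3 N and then stopped, so it's the loose one. I'll lift, open the fingers, straddle its lug and grip.

drive_tool --increments '[0,0,0,-2,0,0,0,5.4,0.15,0,-2,0,0,0,5.4,0,0,0,0,0,0,5.4,0,0,0,0,0,0,5.4,0,0,0,0,0,0,5.4,0,0,0,0,0,0]'

```text
t: 10.75
tool_pos: [0.4633, 0.1576, 0.1162]
ee_rot: [0.442, -3.109, 0.001]
wrist_force: [0.2, 0.1, -0.0]
gripper_width: 0.632
grip_force: 0.0
```

drive_tool --increments '[5.4,0,0,2,0,0,0,5.4,0,0,2,0,0,0,5.4,0,0,2,0,0,0,5.4,0,0,1.5,0,0,0,5.4,0,0,0,0,0,0]'

```text
t: 11.38
tool_pos: [0.4629, 0.1575, 0.0407]
ee_rot: [0.441, -3.108, 0.001]
wrist_force: [-0.7, -0.1, 0.3]
gripper_width: 0.632
grip_force: 0.0
```

Run:
```python
from h import *
s=r.sense();print(s["tool_pos"],tojig(s["tool_pos"]),s["wrist_force"])
im=vision.read_camera("wrist")[:,:,::-1]
cv2.imwrite("pics/w4.png",im)
```

```text
[0.46289622 0.15746482 0.04071154] [-48.1  65.9  40.7] [-0.71516958 -0.12950792  0.34475327]
```

View pics/w4.png

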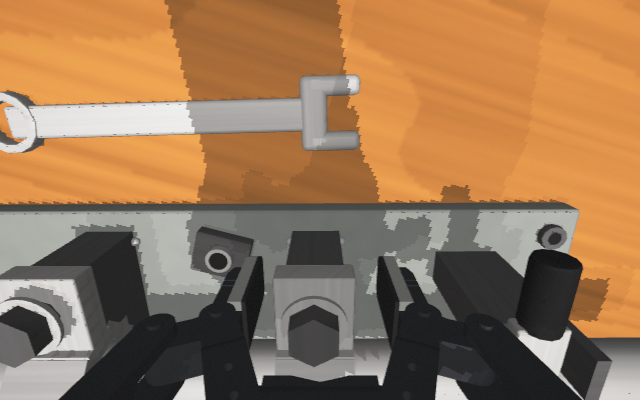

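The lug at (314,300) lies between the pads (263 and 378). I'll shift slightly and close.

drive_tool --increments '[5.4,0,-0.2,0,0,0,0,3,0,0,0,0,0,0,2.5,0,0,0,0,0,0,2.5,0,0,0,0,0,0,2.5,0,0,0,0,0,0]' --grip_force 50

```text
t: 12.05
tool_pos: [0.4648, 0.1555, 0.0426]
ee_rot: [-0.442, 3.109, -0.0]
wrist_force: [-0.3, -2.2, 5.9]
gripper_width: 0.384
grip_force: 50.8
```

drive_tool --increments '[2.5,-0.06,0,-0.85,0,0,0,2.5,-0.15,0,-0.83,0,0,0,2.5,-0.23,0,-0.82,0,0,0,2.5,0,0,0,0,0,0]'

```text
t: 12.55
tool_pos: [0.4688, 0.1567, 0.0672]
ee_rot: [-0.441, 3.11, -0.001]
wrist_force: [3.2, -2.4, -5.1]
gripper_width: 0.386
grip_force: 50.7
```

```bash
python3 -c "
from h import *
s=r.sense();print(tojig(s['tool_pos']),s['wrist_force'],s['gripper_width'])"
```

```text
[-42.6  63.5  67.2] [ 3.15373933 -2.38317239 -5.14093281] 0.38630027893099295
```

Lifted freely (a tight cap couldn't have). I'll go on along the arc.

drive_tool --increments '[2.5,-0.31,0,-0.79,0,0,0,2.5,-0.39,0,-0.76,0,0,0,2.5,-0.46,0,-0.71,0,0,0,2.5,-0.53,0,-0.67,0,0,0,2.5,-0.59,0,-0.61,0,0,0,2.5,-0.65,0,-0.54,0,0,0,2.5,-0.71,0,-0.48,0,0,0,2.5,0,0,0,0,0,0]'

```text
t: 13.55
tool_pos: [0.5029, 0.1668, 0.1127]
ee_rot: [0.441, -3.108, 0.001]
wrist_force: [-2.3, -5.1, -3.4]
gripper_width: 0.383
grip_force: 50.5
```

Run:
```python
from h import *
s=r.sense();print(s["tool_pos"],tojig(s["tool_pos"]),s["wrist_force"],s["wrist_torque"])
im=vision.read_camera("wrist")[:,:,::-1]
b=vision.read_camera("side")[100:250,200:380,::-1]
o=np.zeros((600,800,3),np.uint8);o[:300,:480]=cv2.resize(im,(480,300));o[300:,:360]=cv2.resize(b,(360,300),interpolation=2)
a=vision.read_camera("scene")[150:240,300:440,::-1];o[300:583,360:800]=cv2.resize(a,(440,283),interpolation=2)
cv2.imwrite("pics/w5.png",o)
```

```text
[0.50287143 0.16675031 0.11274704] [ -7.1  63.6 112.7] [-2.28195134 -5.12763505 -3.37302583] [-1.08373574  0.72949904 -0.03234024]
```

View pics/w5.png

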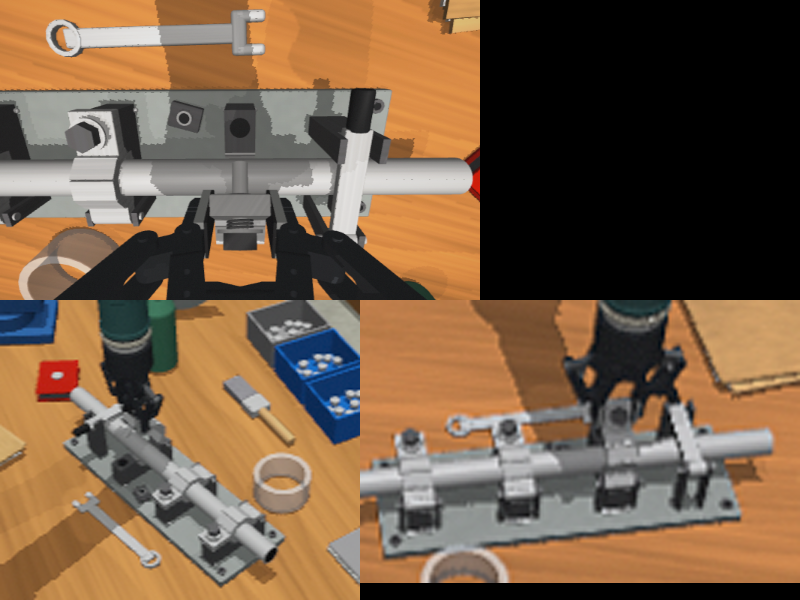

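The cap is up in the grip with its nut block exposed, the latch is closed across the tube, and the bystanders haven't moved. I'll go a few degrees further for margin.

drive_tool --increments '[2.5,-0.35,0,-0.22,0,0,0,2.5,-0.35,0,-0.2,0,0,0,2.5,0,0,0,0,0,0,2.5,0,0,0,0,0,0,2.5,0,0,0,0,0,0]'

```text
t: 14.32
tool_pos: [0.5092, 0.1686, 0.1165]
ee_rot: [0.441, -3.108, 0.001]
wrist_force: [-2.0, -5.6, -6.6]
gripper_width: 0.379
grip_force: 50.4
```

```bash
python3 -c "
from h import *
s=r.sense();p=tojig(s['tool_pos']);print(p,s['wrist_force'],s['gripper_width'],s['grip_force'])
print(np.degrees(np.arctan2(p[2]-42.6+2,38-p[0])))"
```

```text
[ -0.5  63.6 116.5] [-1.96317533 -5.60346076 -6.56090942] 0.3787836826780343 50.425456166267395
63.10376303450663
```

```bash
python3 -c "
from cell import r
print(r.finish_job())"
```

```text
the job is handed in; nothing more can be done
None
```

The latch is closed in its catch, the loose bolt is the left one (the clamp nearest the latch), and I handed in at about 14 s with the gripper holding that cap up at an estimated 60°. I stopped tapping once the left bolt gave, so the middle and right bolts were not tested.

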